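# Tip the filler block into the battery's empty bay and fold the clamp over it

## Task

In the battery's empty bay a black filler block is standing on end. Push it over with the fingers so that it drops flat into the bay, then push the hinged hold-down clamp over until it lies flat on the block. Only push: do not lift or carry the block, and leave the other things where they are.

Things in the scene. Friction and masses are not known exactly. Their poses are not given: they have to be found in the camera images.
- battery: Top of a fork-lift battery let into the bench (fixed): a dark steel rim 232 x 412 mm, 56 mm high, filled with white cells 50 mm high (black vent plugs and terminals on them reach 65 mm). Origin: centre of its underside, on the bench. Its +y is the long way of the bay; x is across. The open bay is 70 mm wide (x 0.040 to 0.110) and 240 mm long (y -0.040 to 0.200); its floor is 8 mm above the origin, its walls are 50 to 56 mm high.
- bay (a point): Centre of the bay's floor, fixed to the battery at (0.075, 0.080, 0.008), axes as the battery's.
- filler: Loose black plastic block with grey grooves, 60 x 50 x 150 mm (its own x, y, z), 0.3 to 0.55 kg. It stands on its 60 x 50 mm end on the bay floor, near the bay's -y end. Origin: centre of that foot; z runs up its length; y along the bay. It is to fall towards the battery's +y (towards the clamp), and then its top face lies 50 mm above the bay's floor, 58 mm above the bench.
- filler_toe (a point): Middle of the block's lower edge on the +y side, the edge it tips about; at the block's (0, 0.025, 0). It stays down on the bay's floor when the block is tipped.
- filler_center (a point): Middle of the block, at its (0, 0, 0.075).
- clamp (a joint): Angle of the hold-down clamp, rad: 0 = shut, lying level over the bay towards the battery's -y, its underside 1.5 mm above the lying block; 1.57 = upright; up to 2.3 = leaning back towards the battery's +y, away from the bay. It starts leaning back. Its hinge is stiff (0.15 N m, 1 to 2 N at the tip): it stays where it is left, and has to be pushed all the way down.
- clamp_hinge (a point): Centre of the clamp's hinge at the +y end of the bay, fixed to the battery at (0.075, 0.211, 0.0625), axes as the battery's; the hinge axis is along x.
- clamp_tip (a point): Free end of the clamp, a flat steel bar 30 mm wide, 6 mm thick and 125 mm long from the hinge axis to this end; point in mid-thickness. On the clamp, -y points from hinge to tip; z is the side that is on top when shut.
- vent_plug: Bystander: loose black spare vent plug, 28 mm across, 28 mm high, standing on a white cell in the middle row. Origin under its centre.
- connector: Bystander: grey plug connector, 60 x 95 x 40 mm with a black cable boss, on the bench beyond the battery. Origin under its centre.
- wrench: Bystander: steel wrench 190 mm long lying on the bench to the right of the battery. Origin under its middle.
- water_bottle: Bystander: white closed bottle, 72 mm across, 190 mm high, on the bench to the left of the battery. Origin under its centre.
Things that resemble listed ones, but are neither listed nor needed, are in the scene too. Leave any orange or purple look-alike of the filler alone.

How it is judged:
On the way, in this order (a step that is already met when the one before it is completed fails the run):
1. the block lies flat in the bay, the clamp still open (angle between filler's own z axis and vertical between 1.51 and 1.63 rad and z of filler_center in the frame of bay between 0.018 and 0.031 m and x of filler_center in the frame of bay between -0.01 and 0.01 m and y of filler_center in the frame of bay between -0.05 and 0.05 m and linear speed of filler below 0.02 m/s and value of joint clamp above 0.3 rad), for 0.2 s.
2. the clamp lies flat on the block (value of joint clamp below 0.06 rad), for 0.2 s.
At the end, for the whole second after the job is handed in: The block lies at rest in the bay, level within 0.06 rad, its middle 18 to 31 mm above the bay floor, within 10 mm of the bay's middle line and 50 mm of its middle along it; the clamp is shut over it (under 0.06 rad) (angle between filler's own z axis and vertical between 1.51 and 1.63 rad and z of filler_center in the frame of bay between 0.018 and 0.031 m and x of filler_center in the frame of bay between -0.01 and 0.01 m and y of filler_center in the frame of bay between -0.05 and 0.05 m and linear speed of filler below 0.02 m/s and value of joint clamp below 0.06 rad); the robot touches nothing.
It fails at once if the block is lifted: the edge it tips about rises over 22 mm above the bay floor (z of filler_toe in the frame of bay above 0.022 m).
It fails at once if the vent plug is disturbed (moved over 25 mm) (distance of vent_plug from where it was at the start of the episode above 0.025 m).
It fails at once if the connector is disturbed (moved over 25 mm) (distance of connector from where it was at the start of the episode above 0.025 m).
It fails at once if the wrench is disturbed (moved over 25 mm) (distance of wrench from where it was at the start of the episode above 0.025 m).
It fails at once if the water bottle is disturbed (moved over 25 mm) (distance of water_bottle from where it was at the start of the episode above 0.025 m).
It also fails if it takes over 51 s, if anything falls off the work surface, if the arm or the gripper's body presses on something with over 40 N, if the wrist force passes 120 N, or if a joint passes its speed limit or range.

## Robot

A 7-joint arm with a two-finger parallel gripper is mounted at the origin on the work surface. World frame = base frame: x ahead of the robot, y to its left, z up, the work surface at z = 0. Lengths are in m, angles in rad, forces in N, time in s.
With the tool pointing down it reaches from about 0.425 to 0.925 m from the base axis. Payload 6.8 kg.
Tool frame: the origin (TCP) lies midway between the tips of the shut fingers; the grasp point (between the pads) lies 19 mm behind it; z points along the fingers, y is the line along which they close (so a half turn about z gives the same grasp; the last joint's range is limited). The gripper opens to 85 mm and grips with 20 to 120 N. Pads are 22 mm wide; open, the fingers measure 114 mm over their backs; the gripper's body (76 mm by 85 mm) begins 54 mm behind the grasp point. The pads swing forward as they close: fully open they stand 13 mm farther back than shut.
Start: joints at [-0.108, 0.477, 0.022, 1.555, -0.011, 1.109, -0.083], TCP at [0.675, 0, 0.231] pointing down, gripper open.
Joint ranges: [-2.96, 2.96], [-0.34, 2.1], [-1.41, 1.46], [0.24, 2.44], [-1.37, 4.51], [0.17, 1.92], [-2.96, 2.96]. Speed limits (rad/s): [2.39, 2.39, 3.14, 3.14, 3.14, 3.14, 3.14].

## Interface

Orientations are given as a unit quaternion [w, x, y, z].
In Python, from station import bot, eyes, ticket gives the robot as it stands.
- The arm moves only by the shell command python3 -m crank 'ROWS' [FORCE]. ROWS is text: rows parted by semicolons, each of 7 numbers parted by spaces: the shift along the tool's x, y, z in units of 0.5 m (1.0 is 0.5 m), then the turn, a rotation vector about the tool's x, y, z in units of 180 degrees (1.0 is 180 degrees), then the closure, from 0 (fully open) to 1 (shut). A call has 1 to 20 rows; each row is the pose to reach, as a shift and turn from the pose commanded when the call began, along the tool's axes at that moment, turning the shorter way round; what a row does not reach only later rows make up. A row lasts 1/10 s, in which the tool goes at most 50 mm and 8.59 degrees, less where a joint would pass 70% of its speed; a pose out of reach is approached as far as the arm can. A call with a number of a shift or a turn outside -1 to 1 is refused whole. A call with a gripper value outside its range is refused whole. The fingers move at their own pace and stop on an object; FORCE is the grip in N (left out, the last holds). Time passes only in rows, so rows that repeat a pose let the fingers close. It gives the time, the measured TCP pose, the force, the opening and the grip force at its end, in the units of the state.
- bot.get_obs(): the state, without advancing time (a new reading comes with each control period).
- eyes.read_camera(name): name is "scene" or "side" or "wrist"; returns a dict with "image" (420x560x3 uint8, red, green, blue), "K" (3x3 intrinsics, pixels), "R" (3x3) and "t" (3): a world point X has camera coordinates R X + t. Camera axes: x right, y down, z forward; pixel columns grow to the right and rows downward; lengths in m; the calibration is good to about 2 mm. A picture is of the moment at which its call begins. There is no depth.
- ticket.hand_in(): hands the job in; it is judged then, once.
The state is a dict: "t": time; "q": joint angles; "joint_vel": joint speeds; "joint_torque": joint torques, N m; "eef_pos": TCP position; "tool_rot": TCP orientation; "contact_force": force on the tool from outside, world axes, zero at the start; "torque": the same for the moment, N m; "gripper_width": opening from 0.0 (shut) to 1.0 (fully open); "grasp_force": force on a finger pad.
Only numpy, scipy, OpenCV 4.12 (cv2) and the standard library are available. Lean on these libraries where they do the work, as an engineer would, in place of code of your own. Each camera call takes 0.05 s, during which the arm holds its last target. There are 200 camera calls.

## Working session

There is one attempt and no reset: what is moved stays moved. The work goes in short steps, Python scripts to look and compute and a shell command to move; the robot and the scene stay as the last step left them, time stands still between calls to the robot, and variables do not carry over. Pictures are saved under pics/ and viewed, at most 10 in all, crops included, and the job is handed in when it is done.

```bash
mkdir -p pics; ls; python3 - <<'E'
from station import bot, eyes
import cv2,numpy as np
o=bot.get_obs();print(o['t'],o['eef_pos'],o['tool_rot'])
for n in("scene","side"):
    c=eyes.read_camera(n);cv2.imwrite(f'pics/{n}0.png',c['image'][:,:,::-1]);np.savez(f'{n}0.npz',**c)
    print(n,-c['R'].T@c['t'],c['K'][0,0])
E
```

```text
pics
0.0 [ 6.74420612e-01 -8.79267065e-06  2.30344344e-01] [-5.80677870e-04  7.07095988e-01  7.07117018e-01 -6.70339095e-04]
scene [ 1.67777409 -1.19257326  1.34413604] 545.2454623950308
side [ 0.43505362 -0.89726065  0.90012999] 398.35188549587036
```

View pics/scene0.png

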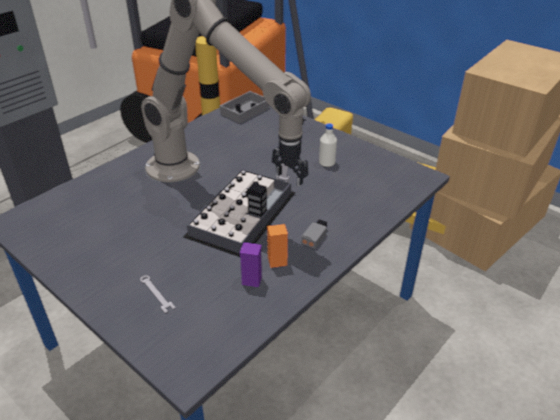

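View pics/side0.png

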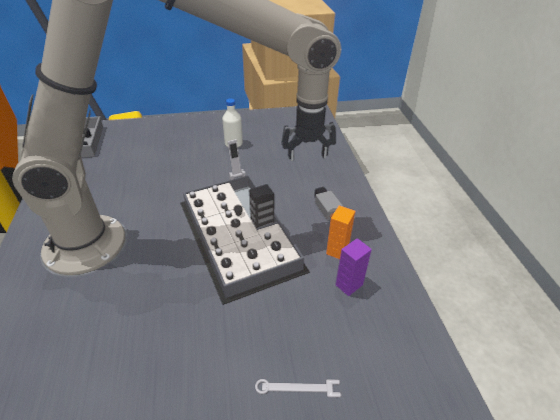

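The scene view shows the striped black block at (258,200). The side view shows it at (262,207), with the leaning clamp at (236,160). Three things could be the block: black with grey grooves (side 262,207), orange (341,233) and purple (353,268). The black one fits, because it is grooved and stands in the battery's bay. I'll enlarge it to confirm.

```bash
python3 - <<'E'
import cv2
a=cv2.imread('pics/side0.png')[130:300,170:320];cv2.imwrite('pics/crop1.png',cv2.resize(a,None,fx=3.5,fy=3.5,interpolation=cv2.INTER_CUBIC))
E
```

```text
(no output)
```

View pics/crop1.png

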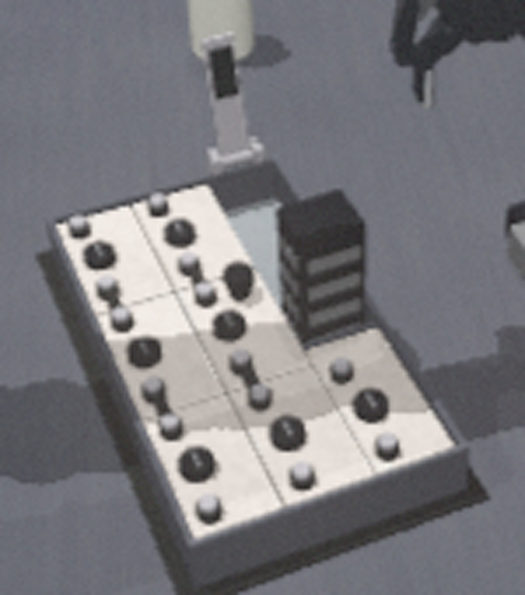

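The crop confirms it: the grooved black block stands in the bay, with its top at crop (277–365,190–238). The loose vent plug is at crop (238,278), and the clamp runs from the hinge at (235,155) to the tip at (220,40).

```bash
cat > h.py <<'E'
import numpy as np
def ray(c,p):
    d=c['R'].T@np.linalg.solve(c['K'],[*p,1.]);return -c['R'].T@c['t'],d
def onz(c,p,z):
    o,d=ray(c,p);return o+d*(z-o[2])/d[2]
E
python3 - <<'E'
from h import *
import cv2
c=np.load('side0.npz');f=lambda x,y:(x/3.5+169.6,y/3.5+129.6)
L={'BL':(52,222),'FL':(186,538),'FR':(468,452),'BR':(275,163)}
P={k:onz(c,f(*v),.056)[:2] for k,v in L.items()}
print({k:v.round(4) for k,v in P.items()})
# fit rigid 
B=np.array([[-.116,.206],[-.116,-.206],[.116,-.206],[.116,.206]])
W=np.array([P[k] for k in('BL','FL','FR','BR')])
cb=W.mean(0);H=B.T@(W-cb);yaw=np.arctan2(H[0,1]-H[1,0],H[0,0]+H[1,1])
R=np.array([[np.cos(yaw),-np.sin(yaw)],[np.sin(yaw),np.cos(yaw)]])
print('yaw',yaw,'c',cb,'res',(W-(B@R.T+cb)).round(4).tolist())
np.savez('bat.npz',R=R,c=cb)
toB=lambda p:R.T@(p-cb)
for n,v in {'t1':(277,205),'t2':(340,190),'t3':(365,222),'t4':(302,240)}.items():
    p=onz(c,f(*v),.158)[:2];print(n,p.round(4),toB(p).round(4))
p=onz(c,f(238,278),.064)[:2];print('plug',p,toB(p))
print('connector',toB(onz(c,(328,203),.04)[:2]))
# clamp tip: intersect with plane x_b=0.075
o,d=ray(c,f(219,38));n=R[:,0];s=(.075-n@(o[:2]-cb))/(n@d[:2]);q=o+s*d
b=toB(q[:2]);print('tip',b,q,'ang',np.arctan2(q[2]-.0625,.211-b[1]))
for nm,b in{'bay':(.075,.08),'hinge':(.075,.211)}.items():print(nm,R@b+cb)
E
```

```text
{'BL': array([0.3029, 0.1284]), 'FL': array([ 0.4033, -0.2529]), 'FR': array([ 0.627 , -0.2052]), 'BR': array([0.5175, 0.1849])}
yaw 0.2578932208710436 c [ 0.4626654  -0.03618193] res [[0.005, -0.0051], [0.0002, 0.0121], [-0.0004, 0.0006], [-0.0048, -0.0077]]
t1 [ 0.503  -0.0025] [0.0476 0.0223]
t2 [0.5576 0.009 ] [0.1033 0.0195]
t3 [ 0.5719 -0.0354] [ 0.1058 -0.0271]
t4 [ 0.518  -0.0497] [ 0.0501 -0.0272]
plug [0.46644988 0.01582898] [0.01692439 0.04932567]
connector [ 0.3023848  -0.01648201]
tip [0.075      0.23968888] [0.4740539  0.21470861 0.18534699] ang 1.8002180417113105
bay [0.51478159 0.06030073]
hinge [0.48137083 0.18696849]
```

Block: centre x_b ≈ 0.0765, its -y face at y_b ≈ -0.027. Battery yaw ≈ 0.258. I'll turn the tool so its x axis runs along the bay, close the fingers, and come down behind the block.

```bash
python3 -m crank '-.1 -.12 0 0 0 -.041 1;-.198 -.232 0 0 0 -.082 1;-.198 -.232 0 0 0 -.082 1;-.198 -.232 0 0 0 -.082 1;-.198 -.232 0 0 0 -.082 1;-.198 -.232 0 0 0 -.082 1;-.198 -.232 .1 0 0 -.082 1;-.198 -.232 .19 0 0 -.082 1;-.198 -.232 .19 0 0 -.082 1;-.198 -.232 .19 0 0 -.082 1;-.198 -.232 .19 0 0 -.082 1' 60
python3 - <<'E'
from h import *
from station import eyes,bot
import cv2
b=np.load('bat.npz');o=bot.get_obs();print(b['R'].T@(o['eef_pos'][:2]-b['c']),o['eef_pos'][2])
c=np.load('side0.npz')
for p in((232,146),(232,102)):
    q=onz(c,p,0 if p[1]>120 else .19);print('bottle',q,b['R'].T@(q[:2]-b['c']))
s=eyes.read_camera('side')['image'][:,:,::-1];s2=eyes.read_camera('scene')['image'][:,:,::-1]
u=lambda a:cv2.resize(a,(400,500),interpolation=cv2.INTER_CUBIC)
cv2.imwrite('pics/b1.png',np.hstack([u(s[60:310,150:350]),u(s2[80:280,170:330])]))
E
```

```text
t: 1.2
eef_pos: [0.5612, -0.0985, 0.1385]
tool_rot: [0.001, 0.61, 0.792, 0.001]
contact_force: [0.3, 0.3, 0.1]
gripper_width: -0.0
grasp_force: 0.0
[ 0.07938822 -0.08540989] 0.13854161714570495
bottle [0.48024863 0.46263897 0.        ] [0.14422302 0.47784012]
bottle [0.49392494 0.46723854 0.19      ] [0.15862014 0.47879952]
```

View pics/b1.png

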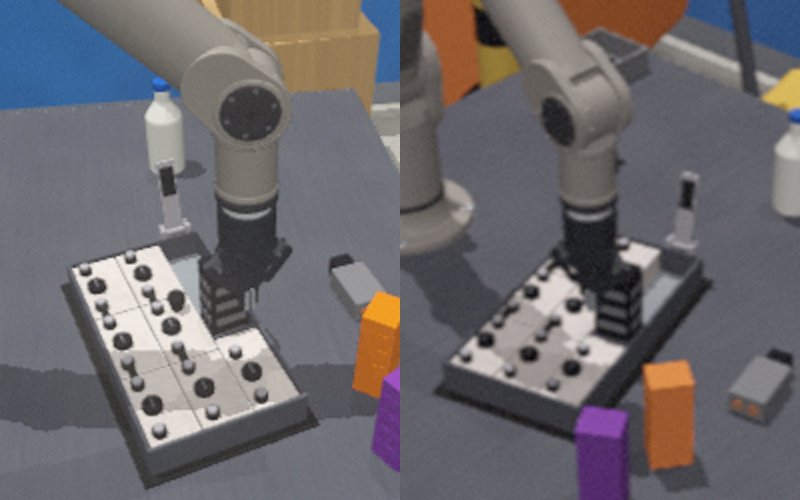

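The left panel shows the closed fingers behind the block at (250,295), lined up with it. The right panel agrees, and the bottle is well clear. Pushing slowly along +x of the tool.

```bash
python3 -m crank '.03 -.006 0 0 0 0 1;.06 -.006 0 0 0 0 1;.08 -.006 0 0 0 0 1;.09 -.006 0 0 0 0 1;.1 -.006 0 0 0 0 1;.11 -.006 0 0 0 0 1;.12 -.006 0 0 0 0 1;.13 -.006 0 0 0 0 1;.14 -.006 0 0 0 0 1;.15 -.006 0 0 0 0 1;.16 -.006 0 0 0 0 1;.165 -.006 0 0 0 0 1;.165 -.006 0 0 0 0 1'
python3 - <<'E'
from h import *
from station import eyes
import cv2
s=eyes.read_camera('side')['image'][:,:,::-1];s2=eyes.read_camera('scene')['image'][:,:,::-1]
u=lambda a:cv2.resize(a,(400,500),interpolation=cv2.INTER_CUBIC)
cv2.imwrite('pics/b2.png',np.hstack([u(s[60:310,150:350]),u(s2[80:280,170:330])]))
E
```

```text
t: 2.6
eef_pos: [0.535, -0.0194, 0.1363]
tool_rot: [-0.0, 0.61, 0.792, 0.0]
contact_force: [0.0, -0.5, 0.1]
gripper_width: -0.004
grasp_force: 0.0
```

View pics/b2.png

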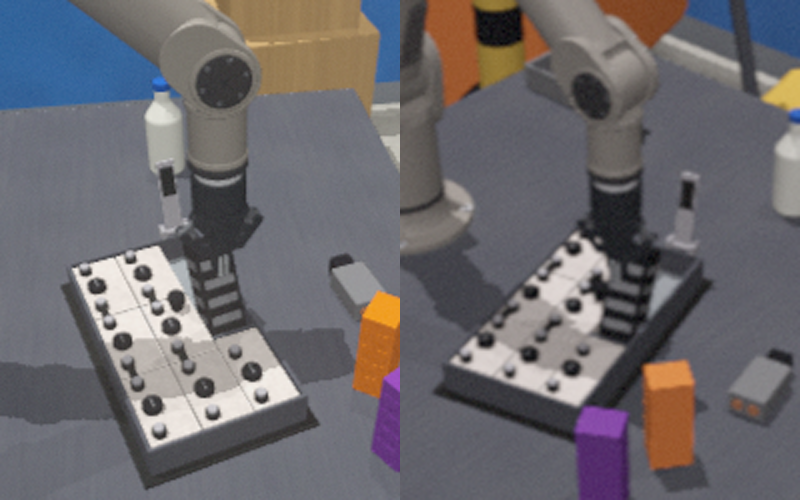

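The block is leaning about 15° towards the clamp (left panel 215,285) and is not yet past balance. I'll keep pushing.

```bash
python3 -m crank '.01 0 0 0 0 0 1;.02 0 0 0 0 0 1;.03 0 0 0 0 0 1;.04 0 0 0 0 0 1;.05 0 0 0 0 0 1;.06 0 0 0 0 0 1;.06 0 0 0 0 0 1;.06 0 0 0 0 0 1;.06 0 -.1 0 0 0 1;.06 0 -.2 0 0 0 1;.06 0 -.25 0 0 0 1;.06 0 -.25 0 0 0 1'
python3 - <<'E'
from h import *
from station import eyes
import cv2
C=eyes.read_camera('side');np.savez('side1.npz',**C);s=C['image'][:,:,::-1];s2=eyes.read_camera('scene')['image'][:,:,::-1]
u=lambda a:cv2.resize(a,(400,500),interpolation=cv2.INTER_CUBIC)
cv2.imwrite('pics/b3.png',np.hstack([u(s[60:310,150:350]),u(s2[80:280,170:330])]))
E
```

```text
t: 3.9
eef_pos: [0.53, 0.0088, 0.2658]
tool_rot: [0.003, 0.611, 0.792, 0.003]
contact_force: [1.1, 0.3, -0.6]
gripper_width: 0.001
grasp_force: 0.0
```

View pics/b3.png

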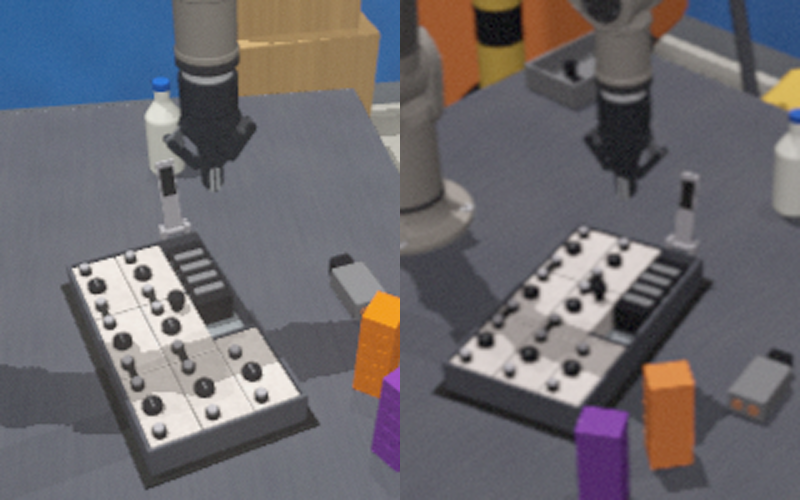

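The block lies flat in the bay (left panel around 203,280), and there is a gap at its near end around (225,325). Next: check its position along the bay and plan the clamp push.

```bash
python3 - <<'E'
from h import *
from station import bot
b=np.load('bat.npz');c=np.load('side1.npz');R,cb=b['R'],b['c']
for p in((194,302),(230,291),(169,252),(203,243),(180,246)):
    q=onz(c,(150+p[0]/2,60+p[1]/2),.058)[:2];print(p,(R.T@(q-cb)).round(4))
# hinge & tip rays on plane x_b=.075
for p in((174,226),(166,163)):
    o,d=ray(c,(150+p[0]/2,60+p[1]/2));n=R[:,0];s=(.075-n@(o[:2]-cb))/(n@d[:2]);q=o+s*d;print('clamp',R.T@(q[:2]-cb),q[2])
e=bot.get_obs()['eef_pos'];eb=np.r_[R.T@(e[:2]-cb),e[2]];print(eb)
E
```

```text
(194, 302) [0.0423 0.0354]
(230, 291) [0.1032 0.0363]
(169, 252) [0.048  0.1661]
(203, 243) [0.1083 0.1657]
(180, 246) [0.0701 0.1737]
clamp [0.075      0.21449696] 0.06995580022949366
clamp [0.075      0.23142998] 0.18627405159536992
[0.07416879 0.02685115 0.26152638]
```

The block's centre is at y_b ≈ 0.10, within tolerance. Going over the clamp now and down behind it.

```bash
python3 -m crank '.1 0 0 0 0 0 1;.2 0 0 0 0 0 1;.3 0 0 0 0 0 1;.4 0 0 0 0 0 1;.516 0 0 0 0 0 1;.516 0 0 0 0 0 1;.516 0 0 0 0 0 1;.516 0 0 0 0 0 1;.516 0 0 0 0 0 1;.516 0 .08 0 0 0 1;.516 0 .16 0 0 0 1;.516 0 .225 0 0 0 1;.516 0 .225 0 0 0 1;.516 0 .225 0 0 0 1;.516 0 .225 0 0 0 1'
python3 - <<'E'
from h import *
from station import eyes,bot
import cv2
b=np.load('bat.npz');e=bot.get_obs()['eef_pos'];print(b['R'].T@(e[:2]-b['c']),e[2])
s=eyes.read_camera('side')['image'][:,:,::-1];s2=eyes.read_camera('scene')['image'][:,:,::-1]
u=lambda a:cv2.resize(a,(400,500),interpolation=cv2.INTER_CUBIC)
cv2.imwrite('pics/b4.png',np.hstack([u(s[60:310,150:350]),u(s2[80:280,170:330])]))
E
```

```text
t: 5.5
eef_pos: [0.4632, 0.2588, 0.1508]
tool_rot: [0.001, 0.611, 0.792, 0.001]
contact_force: [0.5, -0.3, 1.0]
gripper_width: -0.001
grasp_force: 0.0
[0.07574662 0.28505803] 0.15075898877429122
```

View pics/b4.png

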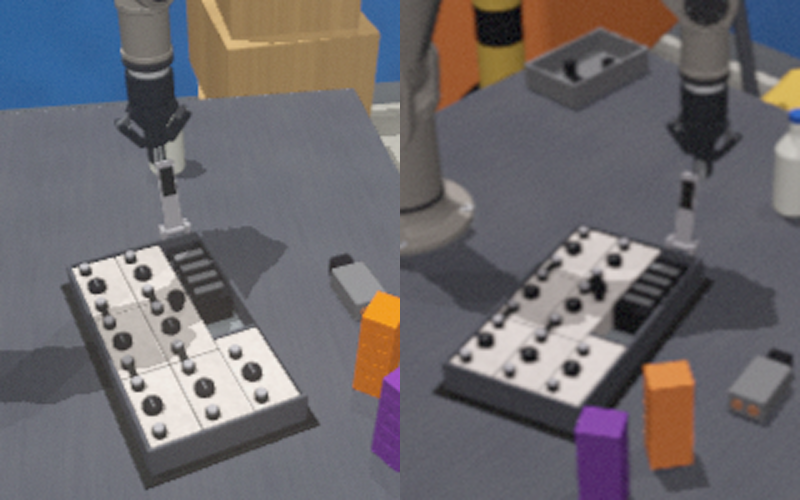

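The fingers are behind the clamp's tip (left panel 158,155 against 166,165) and in line with it. Now the push over along the arc.

```bash
python3 -m crank '-.04 0 .016 0 0 0 1;-.082 0 .016 0 0 0 1;-.1 0 .01 0 0 0 1;-.12 0 .005 0 0 0 1;-.142 0 .007 0 0 0 1;-.164 0 .009 0 0 0 1;-.185 0 .017 0 0 0 1;-.206 0 .025 0 0 0 1;-.224 0 .038 0 0 0 1;-.242 0 .051 0 0 0 1;-.256 0 .068 0 0 0 1;-.27 0 .085 0 0 0 1;-.283 0 .103 0 0 0 1;-.296 0 .122 0 0 0 1;-.306 0 .145 0 0 0 1;-.316 0 .165 0 0 0 1;-.316 0 .172 0 0 0 1;-.316 0 .178 0 0 0 1;-.316 0 .178 0 0 0 1'
python3 - <<'E'
from h import *
from station import eyes,bot
import cv2
b=np.load('bat.npz');e=bot.get_obs()['eef_pos'];print(b['R'].T@(e[:2]-b['c']),e[2])
s=eyes.read_camera('side')['image'][:,:,::-1];s2=eyes.read_camera('scene')['image'][:,:,::-1]
u=lambda a:cv2.resize(a,(400,500),interpolation=cv2.INTER_CUBIC)
cv2.imwrite('pics/b5.png',np.hstack([u(s[60:310,150:350]),u(s2[80:280,170:330])]))
E
```

```text
t: 7.5
eef_pos: [0.5022, 0.1056, 0.0645]
tool_rot: [0.0, 0.611, 0.792, -0.0]
contact_force: [-20.8, -4.7, 64.7]
gripper_width: -0.001
grasp_force: 32.3
[0.07437866 0.12699232] 0.06454510354274853
```

View pics/b5.png

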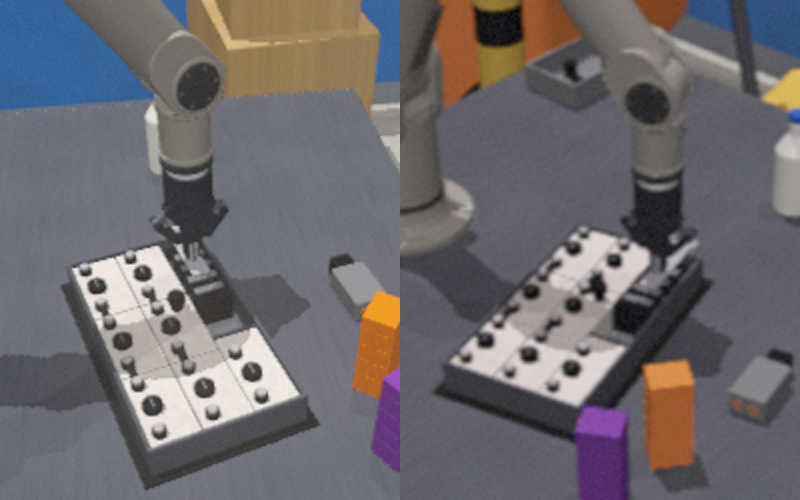

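The clamp is down on the block (left panel 195,265). The fingers stopped at z 0.0645, at the height of the shut clamp, pressing with 65 N. Backing straight up.

```bash
python3 -m crank '0 0 -.02 0 0 0 1;0 0 -.06 0 0 0 1;0 0 -.14 0 0 0 1;0 0 -.22 0 0 0 1;0 0 -.3 0 0 0 1;0 0 -.4 0 0 0 1;0 0 -.4 0 0 0 1;0 0 -.4 0 0 0 1;0 0 -.4 0 0 0 1;0 0 -.4 0 0 0 1'
python3 - <<'E'
from h import *
from station import eyes,bot
import cv2
C=eyes.read_camera('side');np.savez('side2.npz',**C);s=C['image'][:,:,::-1];s2=eyes.read_camera('scene')['image'][:,:,::-1]
u=lambda a:cv2.resize(a,(400,500),interpolation=cv2.INTER_CUBIC)
cv2.imwrite('pics/b6.png',np.hstack([u(s[165:265,195:275]),u(s2[155:255,230:310])]))
E
```

```text
t: 8.6
eef_pos: [0.501, 0.1053, 0.2579]
tool_rot: [-0.001, 0.61, 0.792, -0.001]
contact_force: [-0.4, 0.2, 0.3]
gripper_width: -0.001
grasp_force: 0.0
```

View pics/b6.png

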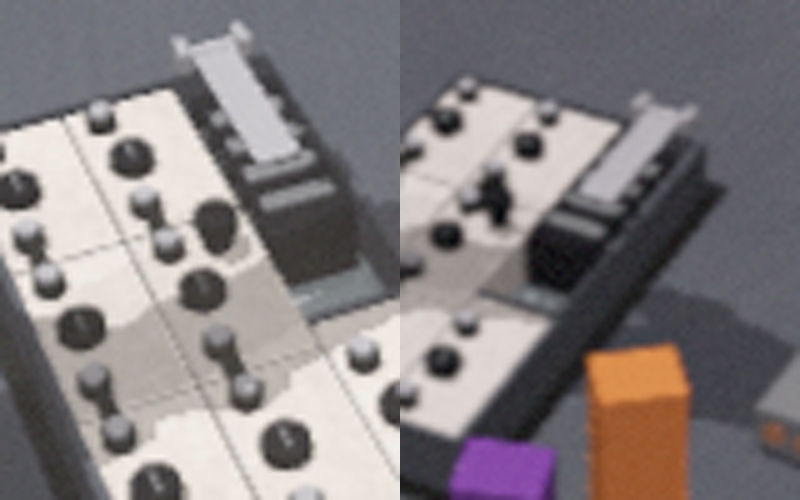

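The clamp lies flat on the block (left panel 245,100, tip at 280,155), the block is in the bay and the vent plug hasn't moved. Handing in.

```bash
python3 -c "
from station import ticket
print(ticket.hand_in())"
```

```text
the job is handed in; nothing more can be done
None
```

The job is handed in at about 9 s on the robot's clock: the camera shows the filler block flat in the bay and the clamp shut on it, with the arm backed off and no contact; the hand-in itself returned no verdict.

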